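Change over an interlocked two-lever supply unit

ROBOT

A 6-joint arm with a two-finger parallel gripper is mounted at the origin on the work surface. World frame = base frame: x ahead of the robot, y to its left, z up, the work surface at z = 0. Lengths are in m, angles in rad, forces in N, time in s.
With the tool pointing down it reaches from about 0.25 to 0.725 m from the base axis. Payload 4 kg.
Tool frame: the origin (TCP) lies on the front face of the gripper's body, between the roots of the fingers; the fingertips stand 73 mm ahead of it and the grasp point (between the pads) lies 54 mm ahead of it; z points along the fingers, y is the line along which they close (so a half turn about z gives the same grasp; the last joint's range is limited). The gripper opens to 85 mm and grips with 20 to 120 N. Pads are 22 mm wide; open, the fingers measure 114 mm over their backs; the gripper's body (76 mm by 85 mm) begins 54 mm behind the grasp point. The pads swing forward as they close: fully open they stand 13 mm farther back than shut.
Start: joints at [1.324, 0.241, 0.005, 1.335, 0, 1.571], TCP at [0.122, 0.485, 0.304] pointing down, gripper open.
Joint ranges: [-2.72, 2.72], [-1.05, 1.87], [-1.09, 1.28], [-1.99, 2.15], [-1.42, 1.44], [-3.14, 3.14]. Speed limits (rad/s): [2.79, 2.79, 3.14, 3.14, 3.14, 3.14].

INTERFACE

Orientations are given as a unit quaternion [x, y, z, w].
In Python, from workcell import bot gives the robot as it stands. The module is installed in compiled form; this text tells all that it offers.
- The arm moves only by the tool step_arm, never from a script. Its argument "rows" is a list of rows, each a list of 2 entries, a list of its own where there are three numbers: the shift along the tool's x, y, z in mm, then the turn about the tool's z in degrees. A call has 1 to 12 rows; each row is the pose to reach, as a shift and turn from the pose commanded when the call began, along the tool's axes at that moment; what a row does not reach only later rows make up. A row lasts 1/8 s, in which the tool goes at most 62.5 mm and 10.7 degrees, less where a joint would pass 70% of its speed; a pose out of reach is approached as far as the arm can. A call with a gripper value outside its range is refused whole. "claw" is the gripper's target within -1 to 1 (shut at 1, half-way at 0, fully open at -1), set as the call begins (left out, the last holds). The fingers move at their own pace and stop on an object; the grip force is fixed at half the most. Time passes only in rows, so rows that repeat a pose let the fingers close. It gives the time, the measured TCP pose, the force, the opening and the grip force at its end, in the units of the state.
- bot.get_obs(): the state, without advancing time (a new reading comes with each control period).
- bot.camera(name): name is "side" or "top"; returns (picture, depth): 420x560x3 uint8, red, green, blue; 420x560 float32, m along the optical axis (not along the pixel's ray), 0 where there is no reading.
- bot.camera_params(name): a dict with "fx", "fy", "cx", "cy" (pixels), "pose" (4x4, takes a point from camera to world coordinates). Camera axes: x right, y up, looking along -z (the intrinsics and any distortion apply to the point x, -y, -z); pixel columns grow to the right and rows downward; lengths in m; the calibration is good to about 2 mm. A picture is of the moment at which its call begins. camera_params takes no time and is no camera call.
- bot.job_done(): hands the job in; it is judged then, once.
Trained networks look in the newest picture that a camera, given by its name, has taken for a name from the list of things; names that differ only in an ending like _2 or _b are one class to them, and where a whole thing is asked for, a point or a joint stands for the part that bears it (a point fixed in the world has none). Each returns a list of dicts, best first, with "score" (0 to 1); they miss things now and then, are a little off and sometimes report something else, mostly with a low value. They report only what shows in the picture. A call takes as long as a camera call.
- bot.trace(target, camera): "pixels" (420x560 bool, what is visible of it) and "uv" ([column, row] in pixels, amid what is visible of it).
The state is a dict: "clock": time; "joint_pos": joint angles; "joint_vel": joint speeds; "tau": joint torques, N m; "eef_pos": TCP position; "tool_rot": TCP orientation; "ft_force": force on the tool from outside, world axes, zero at the start; "ft_torque": the same for the moment, N m; "grip_width": finger opening in m; "grasp_force": force on a finger pad.
Only numpy, scipy, OpenCV 4.12 (cv2) and the standard library are available. Lean on these libraries where they do the work, as an engineer would, in place of code of your own. Each camera call takes 0.05 s, during which the arm holds its last target. There are 200 camera calls.

TASK

The cart's grey supply unit is running on the ball-handled lever; change it over to the bar-handled lever. Throw the ball lever fully off (leaning away from the steel slide), push the slide all the way to its stop on the ball lever's side so that it locks that lever and clears the other, then throw the bar lever fully on (leaning over towards the slide). The interlock allows no other order, so do not force a lever or slide that is blocked, and leave the hammer, key rack, jar and spool where they are.

Things in the scene. Friction and masses are not known exactly. Their poses are not given: they have to be found in the camera images.
- unit: Grey changeover unit, fixed: box 170 (x) x 220 (y) x 60 mm high, x = -75 to +95 mm. Origin on the cart top under the midpoint between the lever pivots. y: the line on which the two levers stand (at y = +50 and -50 mm; which is where varies) and the slide moves; x points from the levers to the slide's rail (roughly away from the robot; rail x = 55 to 80 mm, top 68 mm above the cart).
- ball_lever (a joint): Angle of the ball-handled lever (rad), range -0.5 to +0.5: 0 upright, +0.5 on (leaning to the unit's +x, over towards the slide), -0.5 off (leaning to -x). Starts on. Stiff friction hinge, about 2.5 N at the handle, stays where it is left.
- ball_knob (a point): Centre of the white plastic ball, 26 mm diameter, on the end of the ball lever: a 12 mm steel shaft, 90 mm from pivot to ball centre.
- ball_pivot (a point): Pivot of the ball lever, 50 mm above the cart (10 mm under the unit's top); it swings about the unit's y axis.
- bar_lever (a joint): Angle of the bar-handled (T-shaped) lever (rad), same sense, range and friction as the ball lever: +0.5 on, -0.5 off. Starts off. A steel fin on its shaft (10 mm wide in y, reaching 28 mm ahead of the shaft axis, 28 to 44 mm from the pivot) strikes the slide's long bar at about mid-swing while that bar stands in front of it.
- bar_grip (a point): Centre of the white plastic cross bar on the end of the bar lever: 40 mm long along the unit's y, 18 mm diameter, 90 mm from the pivot on a 12 mm shaft.
- bar_pivot (a point): Pivot of the bar lever, 50 mm above the cart; it swings about the unit's y axis.
- slide (a joint): Steel interlock slide's place along the unit's y (m), stops at -0.030 and +0.030, 0 in the middle, where it starts, give or take 6 mm. About 2 N friction. In the middle its long bar (128 mm along y, x = 34 to 42 mm) blocks the bar lever. Slid to the stop on the ball lever's side it clears the bar lever (from about 20 mm on) and its tongue blocks the ball lever. Stays where left.
- slide_post (a point): Centre of the top of the slide's upright round steel thumb post: 18 mm diameter, 37 mm tall, its top 120 mm above the cart, standing on the carriage block (48 x 68 mm, top 83 mm above the cart), 72 mm along the unit's x from the line of the levers.
- slide_tongue (a point): Middle of the slide's tongue (72 mm along y, x = 6 to 34 mm, 6 mm thick), on its top face 83 mm above the cart, 20 mm along the unit's x from the line of the levers; moves with the slide. While the ball lever is on, the tongue strikes its shaft after about 8 mm and the slide goes no further.
- rack: Bystander: grey plastic rack, 50 x 90 x 35 mm, with three hex keys standing in it up to 145 mm high. Origin under its centre.
- hammer: Bystander: ball-peen hammer lying along its x, 190 mm long with a 68 mm head at +x. Origin on the cart top about 50 mm behind the head.
- jar: Bystander: glass jar with steel screw lid, 66 mm diameter, 85 mm tall. Origin under its centre.
- spool: Bystander: red plastic spool standing upright, 48 mm diameter, 45 mm tall. Origin under its centre.

How it is judged:
On the way, in this order (a step that is already met when the one before it is completed fails the run):
1. the ball lever is fully off while the bar lever is still off (value of joint ball_lever below -0.36 rad and value of joint bar_lever below -0.1 rad), for 0.2 s.
2. the slide is over at its stop on the ball lever's side, both levers off (all of step 1 and y of slide_tongue in the frame of ball_pivot between -0.027 and 0.027 m), for 0.2 s.
At the end, for the whole second after the job is handed in: The ball lever rests off (beyond -0.36 rad of -0.5), the bar lever rests on (beyond +0.36 rad of +0.5), and the slide rests on the ball lever's side (at least 23 of its 30 mm from the middle), all at rest and released (value of joint ball_lever below -0.36 rad and value of joint bar_lever above 0.36 rad and y of slide_tongue in the frame of ball_pivot between -0.027 and 0.027 m and velocity of joint ball_lever between -0.05 and 0.05 rad/s and velocity of joint bar_lever between -0.05 and 0.05 rad/s and velocity of joint slide between -0.01 and 0.01 m/s); the robot touches nothing.
It fails at once if the rack is pushed more than 30 mm or tipped over (distance of rack from where it was at the start of the episode above 0.03 m or angle between rack's own z axis and vertical above 0.5 rad).
It fails at once if the hammer is pushed more than 30 mm or tipped over (distance of hammer from where it was at the start of the episode above 0.03 m or angle between hammer's own z axis and vertical above 0.5 rad).
It fails at once if the jar is pushed more than 30 mm or tipped over (distance of jar from where it was at the start of the episode above 0.03 m or angle between jar's own z axis and vertical above 0.5 rad).
It fails at once if the spool is pushed more than 30 mm or tipped over (distance of spool from where it was at the start of the episode above 0.03 m or angle between spool's own z axis and vertical above 0.5 rad).
It fails at once if a lever or the slide is forced with more than 80 N against its lock (contact force between any of ball_lever, bar_lever and slide above 80 N).
It also fails if it takes over 53 s, if anything falls off the work surface, if the arm or the gripper's body presses on something with over 40 N, if the wrist force passes 120 N, or if a joint passes its speed limit or range.

## Working session

There is one attempt and no reset: what is moved stays moved. The work goes in short steps, Python scripts to look and compute and a tool call to move; the robot and the scene stay as the last step left them, time stands still between calls to the robot, and variables do not carry over. Pictures are saved under pics/ and viewed, at most 10 in all, crops included, and the job is handed in when it is done.

Besides the shell and the picture viewer there is one more tool, called after ">>>" as a command line: name --argument value ..., lists and objects as JSON in quotes. step_arm: Moves the arm, as the interface text tells. Its arguments: {"type":"object","properties":{"rows":{"type":"array"},"claw":{"type":"number"}},"required":["rows"]}

```bash
mkdir -p pics; cat > h.py <<'E'
import numpy as np, cv2
from workcell import bot
def cloud(cam,d):
    p=bot.camera_params(cam); v,u=np.mgrid[0:420,0:560]
    x=(u-p["cx"])/p["fx"]*d; y=(v-p["cy"])/p["fy"]*d
    P=np.stack([x,-y,-d,np.ones_like(d)],-1)
    return (P@np.array(p["pose"]).T)[...,:3]
E
python3 - <<'E'
from h import *
for c in("top","side"):
    im,d=bot.camera(c); cv2.imwrite(f"pics/{c}0.png",im[...,::-1]); P=cloud(c,d); np.savez(f"{c}0.npz",P=P,d=d,im=im)
    p=bot.camera_params(c); print(c,{k:v if k!="pose" else np.round(v,3).tolist() for k,v in p.items()})
    for t in["unit","ball_knob","bar_grip","slide_post","slide_tongue","rack","hammer","jar","spool"]:
        try:
            for r in bot.trace(t,c)[:2]:
                m=r["pixels"]&(d>0); print(t,round(r["score"],2),np.round(r["uv"]),m.sum(),np.round(np.median(P[m],0),3),np.round(np.percentile(P[m],2,axis=0),3),np.round(np.percentile(P[m],98,axis=0),3))
        except Exception as e: print(t,e)
print(bot.get_obs())
E
```

```text
top {'fx': 495.9187669366027, 'fy': 495.9187669366027, 'cx': 287.0936314550135, 'cy': 213.26887042675227, 'pose': [[0.021, 0.998, -0.065, 0.551], [-1.0, 0.02, -0.014, -0.012], [-0.012, 0.065, 0.998, 1.348], [0.0, 0.0, 0.0, 1.0]]}
unit 0.75 [276. 234.] 5203 [0.577 0.035 0.061] [ 0.493 -0.07   0.052] [0.66  0.14  0.087]
unit 0.19 [275. 223.] 918 [0.61  0.035 0.083] [ 0.571 -0.003  0.078] [0.651 0.069 0.12 ]
ball_knob 0.49 [273. 235.] 5186 [0.576 0.037 0.061] [ 0.491 -0.069  0.053] [0.659 0.141 0.087]
ball_knob 0.45 [252. 228.] 121 [0.589 0.085 0.139] [0.564 0.077 0.064] [0.606 0.097 0.147]
slide_post 0.69 [278. 224.] 874 [0.608 0.035 0.083] [ 0.572 -0.     0.078] [0.649 0.068 0.121]
slide_tongue 0.95 [275. 225.] 994 [0.607 0.033 0.083] [ 0.569 -0.015  0.059] [0.651 0.07  0.119]
rack 0.61 [386. 219.] 325 [ 0.634 -0.251  0.044] [ 0.613 -0.278 -0.002] [ 0.658 -0.233  0.05 ]
rack 0.6 [207. 251.] 728 [0.535 0.217 0.036] [ 0.508  0.173 -0.   ] [0.56  0.262 0.143]
hammer 0.78 [350. 234.] 686 [ 0.583 -0.155  0.019] [ 0.471 -0.177  0.001] [ 0.652 -0.119  0.027]
jar 0.68 [209. 205.] 528 [0.648 0
[... 1295 characters left out ...]
231  0.048]
{'clock': 1.0, 'joint_pos': array([ 1.32401507e+00,  2.40588988e-01,  5.00339998e-03,  1.33518700e+00,
       -2.00669563e-05,  1.57079307e+00]), 'joint_vel': array([ 0.0007023 , -0.00058938, -0.0022783 ,  0.00258953,  0.00051829,
       -0.00088041]), 'tau': array([-2.04827479e-04, -3.72218800e+01,  2.52695829e+01,  1.30245335e-03,
       -7.39126290e-05, -2.99754056e-06]), 'eef_pos': array([0.12214766, 0.48485537, 0.30391327]), 'tool_rot': array([1.23076139e-01, 9.92397231e-01, 1.05455543e-05, 1.14182331e-05]), 'ft_force': array([0.61540178, 0.00725227, 0.28636765]), 'ft_torque': array([-0.04675063,  0.05592331,  0.03877496]), 'grasp_force': 0.0, 'grip_width': 0.08557414521371}
```

```bash
python3 - <<'E'
from h import *
T=np.load("top0.npz");S=np.load("side0.npz")
a=cv2.resize(np.ascontiguousarray(T["im"][150:310,190:350,::-1]),(400,400),interpolation=2)
b=cv2.resize(np.ascontiguousarray(S["im"][150:310,220:380,::-1]),(400,400),interpolation=2)
cv2.imwrite("pics/c1.png",np.hstack([a,b]))
P=T["P"]; m=(abs(P[...,2]-.06)<.008)&(abs(P[...,0]-.575)<.13)&(abs(P[...,1]-.035)<.15)
(c,s,an)=cv2.minAreaRect(P[m][:,:2].astype(np.float32)*1000);print(c,s,an)
for n,X in(("top",T["P"]),("side",S["P"])):
    x=X.reshape(-1,3); near=(abs(x[:,0]-.575)<.1)&(abs(x[:,1]-.035)<.12)
    for nm,lo,hi,cy in(("ball",.128,.16,.09),("bar",.125,.16,-.012)):
        q=x[near&(x[:,2]>lo)&(x[:,2]<hi)&(abs(x[:,1]-cy)<.03)]; print(n,nm,len(q),q.mean(0).round(4),q.min(0).round(3),q.max(0).round(3))
    q=x[near&(x[:,2]>.112)&(x[:,2]<.125)&(x[:,0]>.6)]; print(n,"post",len(q),q.mean(0).round(4),q.min(0).round(3),q.max(0).round(3))
E
```

```text
(576.81884765625, 53.60698699951172) (180.31210327148438, 257.95037841796875) 1.541420817375183
top ball 87 [0.596  0.0861 0.141 ] [0.585 0.075 0.131] [0.609 0.097 0.149]
top bar 122 [ 0.5263 -0.0172  0.1376] [ 0.518 -0.036  0.127] [0.536 0.003 0.144]
top post 39 [0.6354 0.0367 0.1194] [0.628 0.028 0.112] [0.644 0.045 0.125]
side ball 133 [0.5971 0.0933 0.1395] [0.586 0.08  0.128] [0.61  0.101 0.147]
side bar 131 [ 0.5278 -0.01    0.1366] [ 0.519 -0.037  0.125] [0.538 0.005 0.142]
side post 63 [0.6367 0.0399 0.1189] [0.628 0.028 0.112] [0.645 0.048 0.122]
```

View pics/c1.png

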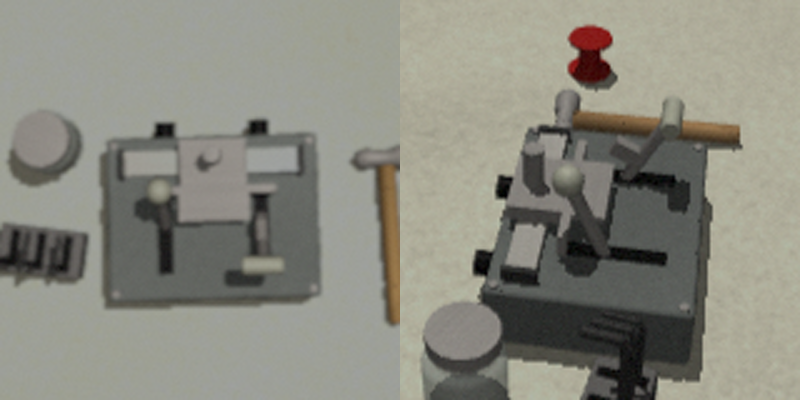

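View pics/side0.png

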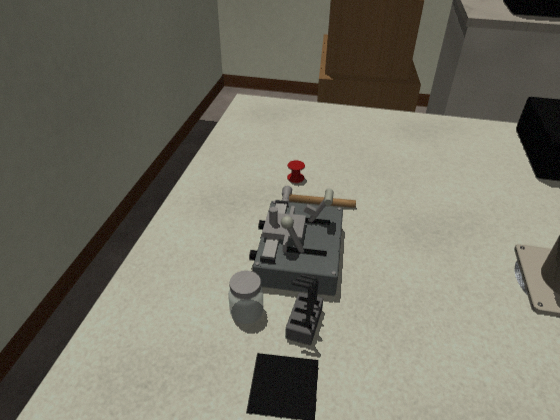

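The views show the ball lever at image left (+y), leaning to +x. The post is central, and the bar lever is at -y, leaning towards the robot. The unit's yaw is about +3°. I'll shut the fingers and push with them, starting by moving above the far side of the ball.

>>> step_arm --rows '[[[-45,-20,0],-2],[[-95,-42,0],-4],[[-145,-64,0],-6],[[-200,-88,0],-8],[[-255,-112,0],-10],[[-310,-137,0],-12],[[-365,-161,0],-14],[[-420,-185,0],-16],[[-475,-209,0],-17],[[-530,-234,0],-17],[[-570,-251,0],-17],[[-590,-260,0],-17]]' --claw 1

```text
clock: 2.5
eef_pos: [0.6324, 0.0865, 0.3031]
tool_rot: [-0.024, 1.0, -0.0, -0.0]
ft_force: [-0.5, -0.1, 1.2]
grip_width: 0.0002
grasp_force: 0.0
```

>>> step_arm --rows '[[[0,0,30],0],[[0,0,65],0],[[0,0,95],0],[[0,0,112],0],[[0,0,118],0],[[0,0,118],0]]'

```text
clock: 3.25
eef_pos: [0.6308, 0.0886, 0.1859]
tool_rot: [-0.025, 1.0, -0.0, -0.0]
ft_force: [-0.7, 0.8, 0.1]
grip_width: -0.0005
grasp_force: 0.0
```

```bash
python3 - <<'E'
from h import *
im,d=bot.camera("side");cv2.imwrite("pics/s2.png",cv2.resize(np.ascontiguousarray(im[120:300,200:440,::-1]),(800,600),interpolation=2)); print(bot.get_obs()["eef_pos"])
E
```

```text
[0.63115413 0.08866617 0.18660665]
```

View pics/s2.png

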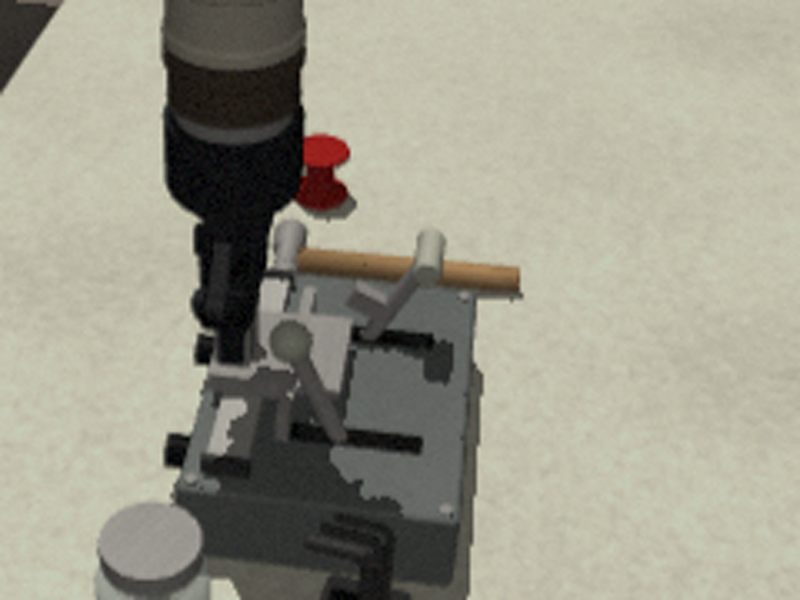

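The shut fingers (230,345) stand just beyond the ball (292,340). Now pull towards the robot.

>>> step_arm --rows '[[[8,0,0],0],[[16,0,0],0],[[25,0,0],0],[[34,0,0],0],[[43,0,0],0],[[52,0,0],0],[[61,0,0],0],[[69,0,0],0],[[76,0,0],0],[[81,0,0],0],[[84,0,0],0],[[84,0,0],0]]'

```text
clock: 4.8
eef_pos: [0.5466, 0.0844, 0.186]
tool_rot: [-0.025, 1.0, -0.0, -0.0]
ft_force: [1.3, -0.1, -0.2]
grip_width: -0.0001
grasp_force: 0.7
```

```bash
cat > m.py <<'E'
from h import *
im,d=bot.camera("side");P=cloud("side",d);im2,d2=bot.camera("top");P2=cloud("top",d2)
print(bot.get_obs()["eef_pos"].round(4),bot.get_obs()["ft_force"].round(1))
for c,D,X in(("side",d,P),("top",d2,P2)):
    for t in("ball_knob","bar_grip","slide_post"):
        for r in bot.trace(t,c)[:2]:
            m=r["pixels"]&(D>0); q=X[m]; 
            if len(q) and len(q)<1500:
                h=q[(q[:,2]>(.112 if t=="slide_post" else .126))&(q[:,2]<.16)]
                if len(h)>5: print(c,t,round(r["score"],2),len(h),h.min(0).round(3),h.max(0).round(3))
E
python3 m.py
```

```text
[0.5467 0.0844 0.1859] [ 1.  -0.5  0.4]
side ball_knob 0.76 131 [0.511 0.077 0.126] [0.536 0.097 0.145]
side bar_grip 0.61 115 [ 0.518 -0.036  0.127] [0.536 0.007 0.143]
side bar_grip 0.55 7 [ 0.518 -0.012  0.128] [0.52  0.002 0.135]
side slide_post 0.84 64 [0.629 0.029 0.112] [0.645 0.049 0.123]
top bar_grip 0.72 98 [ 0.518 -0.034  0.133] [0.533 0.003 0.144]
top slide_post 0.76 39 [0.628 0.028 0.114] [0.643 0.045 0.125]
```

>>> step_arm --rows '[[[2,0,0],0],[[4,0,0],0],[[5,0,0],0],[[5,0,0],0]]'

```text
clock: 5.7
eef_pos: [0.5422, 0.0842, 0.1861]
tool_rot: [-0.025, 1.0, 0.0, 0.0]
ft_force: [3.3, 0.6, -1.0]
grip_width: -0.0003
grasp_force: 1.4
```

>>> step_arm --rows '[[[-10,0,0],0],[[-14,0,-20],0],[[-16,0,-50],0],[[-20,-8,-70],0],[[-50,-35,-70],0],[[-80,-70,-70],0],[[-94,-88,-70],0],[[-94,-88,-70],0]]'

```text
clock: 6.7
eef_pos: [0.6404, -0.0005, 0.2546]
tool_rot: [-0.024, 1.0, 0.0, -0.001]
ft_force: [-0.6, -0.4, 0.1]
grip_width: 0.0002
grasp_force: 0.0
```

```bash
python3 m.py
```

```text
[0.6395 0.0012 0.2551] [-0.5 -0.2  0.4]
side ball_knob 0.5 106 [0.509 0.081 0.126] [0.53  0.097 0.143]
side bar_grip 0.89 125 [ 0.518 -0.036  0.127] [0.537 0.006 0.142]
side slide_post 0.87 63 [0.628 0.028 0.112] [0.645 0.047 0.124]
```

>>> step_arm --rows '[[[0,0,30],0],[[0,0,60],0],[[0,0,80],0],[[0,0,86],0],[[0,0,86],0]]'

```text
clock: 7.72
eef_pos: [0.6401, 0.0012, 0.1702]
tool_rot: [-0.025, 1.0, 0.0, 0.0]
ft_force: [-0.6, -0.6, -0.0]
grip_width: 0.0001
grasp_force: 0.0
```

>>> step_arm --rows '[[[0,5,0],0],[[0,10,0],0],[[0,15,0],0],[[0,19,0],0],[[0,23,0],0],[[0,27,0],0],[[0,30,0],0],[[0,32,0],0],[[0,32,0],0]]'

```text
clock: 8.85
eef_pos: [0.6384, 0.0332, 0.1697]
tool_rot: [-0.025, 1.0, 0.0, -0.0]
ft_force: [1.0, -0.3, 0.7]
grip_width: -0.0
grasp_force: 0.5
```

```bash
python3 m.py
```

```text
[0.6382 0.0332 0.1695] [ 0.9  0.3 -0.3]
side ball_knob 0.64 116 [0.508 0.078 0.126] [0.53  0.097 0.144]
side bar_grip 0.86 119 [ 0.519 -0.035  0.127] [0.538 0.006 0.143]
side slide_post 0.82 56 [0.628 0.049 0.112] [0.643 0.066 0.123]
side slide_post 0.51 153 [0.508 0.078 0.112] [0.535 0.097 0.144]
top bar_grip 0.4 14 [ 0.521 -0.034  0.136] [ 0.533 -0.029  0.143]
```

>>> step_arm --rows '[[[0,3,0],0],[[0,6,0],0],[[0,8,0],0],[[0,8,0],0]]'

```text
clock: 9.75
eef_pos: [0.6379, 0.0412, 0.1697]
tool_rot: [-0.025, 1.0, 0.0, -0.0]
ft_force: [0.0, -0.9, -0.1]
grip_width: -0.0002
grasp_force: 0.6
```

>>> step_arm --rows '[[[0,1,0],0],[[0,2,0],0],[[0,2,0],0]]'

```text
clock: 10.12
eef_pos: [0.6379, 0.043, 0.1698]
tool_rot: [-0.025, 1.0, 0.0, -0.0]
ft_force: [-1.0, -1.8, -1.1]
grip_width: -0.0001
grasp_force: 0.8
```

```bash
python3 m.py
```

```text
[0.638  0.043  0.1699] [-1.3 -2.  -0.9]
side ball_knob 0.78 126 [0.507 0.076 0.126] [0.532 0.097 0.143]
side bar_grip 0.82 127 [ 0.518 -0.036  0.127] [0.538 0.006 0.142]
side slide_post 0.9 56 [0.628 0.059 0.113] [0.643 0.075 0.123]
top bar_grip 0.44 63 [ 0.519 -0.036  0.129] [ 0.536 -0.014  0.144]
```

>>> step_arm --rows '[[[0,1,0],0],[[0,1,0],0]]'

```text
clock: 10.78
eef_pos: [0.638, 0.0439, 0.17]
tool_rot: [-0.025, 1.0, -0.0, 0.0]
ft_force: [-0.8, -2.9, -1.1]
grip_width: -0.0003
grasp_force: 0.9
```

>>> step_arm --rows '[[[0,1,0],0],[[0,1,0],0]]'

```text
clock: 11.02
eef_pos: [0.638, 0.045, 0.17]
tool_rot: [-0.025, 1.0, 0.0, 0.0]
ft_force: [-0.1, -1.4, -0.0]
grip_width: -0.0001
grasp_force: 0.9
```

>>> step_arm --rows '[[[0,1,0],0],[[0,1,0],0]]'

```text
clock: 11.28
eef_pos: [0.6379, 0.0461, 0.17]
tool_rot: [-0.025, 1.0, 0.0, 0.0]
ft_force: [-0.4, -1.5, -1.4]
grip_width: -0.0002
grasp_force: 0.8
```

>>> step_arm --rows '[[[0,1,0],0],[[0,1,0],0]]'

```text
clock: 11.52
eef_pos: [0.6379, 0.0466, 0.17]
tool_rot: [-0.025, 1.0, -0.0, 0.0]
ft_force: [0.5, -4.1, -0.6]
grip_width: 0.0001
grasp_force: 1.6
```

>>> step_arm --rows '[[[0,-8,0],0],[[0,-12,-30],0],[[0,-14,-70],0],[[20,-20,-90],0],[[60,-32,-90],0],[[100,-44,-90],0],[[135,-53,-90],0],[[147,-55,-90],0],[[147,-55,-60],0],[[147,-55,-30],0],[[147,-55,-16],0],[[147,-55,-16],0]]'

```text
clock: 13.02
eef_pos: [0.4938, -0.0152, 0.1852]
tool_rot: [-0.025, 1.0, 0.0, -0.001]
ft_force: [-0.4, -0.1, -0.6]
grip_width: -0.0001
grasp_force: 0.0
```

```bash
python3 m.py
```

```text
[ 0.4947 -0.0153  0.1867] [-1.3 -0.7 -0.5]
side ball_knob 0.73 123 [0.507 0.076 0.127] [0.532 0.097 0.143]
side bar_grip 0.93 123 [ 0.518 -0.034  0.127] [0.537 0.006 0.142]
side slide_post 0.77 64 [0.627 0.061 0.112] [0.645 0.081 0.123]
top slide_post 0.91 40 [0.625 0.06  0.114] [0.64  0.075 0.124]
```

>>> step_arm --rows '[[[-8,0,0],0],[[-16,0,0],0],[[-24,0,0],0],[[-32,0,0],0],[[-40,0,0],0],[[-48,0,0],0],[[-54,0,0],0],[[-58,0,0],0],[[-58,0,0],0]]'

```text
clock: 14.55
eef_pos: [0.5524, -0.0124, 0.1858]
tool_rot: [-0.025, 1.0, -0.0, 0.001]
ft_force: [1.2, 0.4, -1.1]
grip_width: -0.0
grasp_force: 0.0
```

>>> step_arm --rows '[[[-6,0,0],0],[[-12,0,0],0],[[-18,0,0],0],[[-24,0,0],0],[[-28,0,0],0],[[-30,0,0],0],[[-30,0,0],0]]'

```text
clock: 15.42
eef_pos: [0.5822, -0.011, 0.1861]
tool_rot: [-0.025, 1.0, -0.0, 0.001]
ft_force: [-1.6, 0.2, 0.2]
grip_width: 0.0001
grasp_force: 0.7
```

```bash
python3 m.py
```

```text
[ 0.5822 -0.011   0.1863] [-0.8  0.5 -1.5]
side bar_grip 0.78 125 [ 0.594 -0.031  0.126] [0.617 0.009 0.142]
side slide_post 0.69 52 [0.627 0.066 0.113] [0.644 0.078 0.123]
top slide_post 0.98 40 [0.625 0.06  0.113] [0.64  0.075 0.125]
```

>>> step_arm --rows '[[[-1,0,0],0],[[-2,0,0],0],[[-3,0,0],0],[[-3,0,0],0]]'

```text
clock: 16.32
eef_pos: [0.5844, -0.0108, 0.1855]
tool_rot: [-0.025, 1.0, -0.0, -0.001]
ft_force: [-3.4, 0.1, 0.3]
grip_width: -0.0
grasp_force: 1.1
```

>>> step_arm --rows '[[[10,0,0],0],[[16,0,0],0],[[18,0,-30],0],[[18,0,-70],0],[[18,0,-110],0],[[40,0,-130],0],[[80,0,-140],0],[[120,0,-140],0],[[150,0,-140],0],[[160,0,-140],0],[[160,0,-140],0],[[160,0,-140],0]]'

```text
clock: 17.82
eef_pos: [0.4259, -0.0188, 0.326]
tool_rot: [-0.025, 1.0, -0.0, 0.001]
ft_force: [-0.1, -0.9, 0.9]
grip_width: 0.0002
grasp_force: 0.0
```

```bash
python3 m.py; python3 - <<'E'
from h import *
im,d=bot.camera("side");im2,_=bot.camera("top")
f=lambda i,r,c:cv2.resize(np.ascontiguousarray(i[r:r+160,c:c+160,::-1]),(400,400),interpolation=2)
cv2.imwrite("pics/f.png",np.hstack([f(im2,150,190),f(im,150,220)]))
E
```

```text
[ 0.4258 -0.0188  0.3257] [-0.5  0.6 -0.3]
side ball_knob 0.82 114 [0.508 0.08  0.127] [0.53  0.098 0.143]
side bar_grip 0.79 118 [ 0.601 -0.031  0.126] [0.618 0.009 0.141]
side slide_post 0.73 62 [0.627 0.059 0.113] [0.644 0.08  0.123]
top ball_knob 0.49 85 [0.507 0.071 0.13 ] [0.529 0.093 0.146]
top bar_grip 0.44 114 [ 0.599 -0.032  0.128] [0.616 0.007 0.144]
top slide_post 0.6 39 [0.625 0.06  0.113] [0.64  0.075 0.127]
```

View pics/f.png

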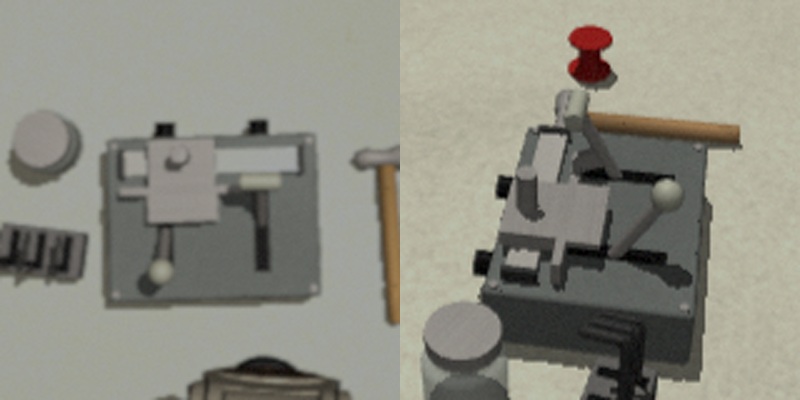

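The picture shows all three parts where they should be. The ball lever is off at (160,270), the slide is over on the ball side with its post at (178,155), and the bar lever is on at (260,182). The bystanders haven't moved and the arm is clear, so I'm handing in.

```bash
python3 -c "
from workcell import bot
print(bot.job_done())"
```

```text
the job is handed in; nothing more can be done
None
```

I changed the unit over and handed it in at about 18 s, with no verdict returned: the cameras show the ball lever off, the slide at its stop on the ball side, the bar lever on, the bystanders unmoved and the arm clear.

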